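# Lock a filter cartridge into a bayonet socket

### The job

Fit the filter cartridge into the bayonet socket of the bench water unit: feel for the two slots with its lugs, push it all the way in against the spring, twist it clockwise (seen from above) until it stops, then let the spring lift it into its locked seat and let go. The socket is brittle: never press or twist the cartridge against it with more than about 40 N, and leave the other things on the bench undisturbed.

Things in the scene. Friction and masses are not known exactly. Their poses are not given: they have to be found in the camera images.
- cartridge: White and blue filter cartridge, 64 mm high, about 120 g, loose, upright on the bench. Origin: centre of its underside; z up its axis, x along its grip bar. White round spigot 32 mm in diameter from z 0 to 25 mm, foot tapered to 26 mm over the first 4 mm; blue flange 52 mm in diameter from z 25 to 34 mm. Lugs, grip bar: see its points. The same after half a turn.
- cartridge_grip (a point): On the cartridge's axis, 49 mm above its underside, mid-height of the white grip bar on the flange: 56 mm long (cartridge x), 14 mm thick (y), from 34 to 64 mm above the underside.
- cartridge_lugs (a point): On the cartridge's axis, 8 mm above its underside, level with the undersides of the two blue lugs. The lugs stand out of the spigot at cartridge +x and -x (in line with the grip bar), 8 mm wide, 6 mm high, to 22 mm from the axis.
- socket: White water unit, fixed. Base box 150 x 120 mm (x -60 to +90, y -60 to +60), top 44 mm high; grey round head 68 mm in diameter holding the steel collar. Origin: on the bench under the vertical axis of the bore. The line through the collar's two slots lies anywhere within 0.5 rad either way of this body's x axis, different every time and not reported; the collar itself does not turn.
- bore_rim (a point): On the bore axis at the collar's top face (the rim), 70 mm above the bench. Bore 35 mm in diameter, with two slots 10.4 mm wide, across from each other, out to 26 mm from the axis, orange ticks on both sides of each. Lugs that miss the slots rest on the rim: the cartridge's underside is then 62 mm above the bench. Lugs in the slots: it sinks to about 59 mm onto a sprung plate.
- bore_home (a point): On the bore axis, 48 mm above the bench: where the cartridge's underside is when pushed fully in. The spring resists with 2 N at 59 mm, rising evenly to 10 N here, then a hard end. Below 50 mm the lugs pass under the 6 mm lip and the cartridge can turn clockwise seen from above, not the other way; a fixed stop ends the turn 63 degrees (1.1 rad) past the slots; 0.2 N m on it is 10 N.
- bore_lock (a point): On the bore axis, 52.5 mm above the bench: where the cartridge's underside is when locked. Turned 54 to 63 degrees past the slots, the lugs are under a seat cut 2.5 mm up into the lip; let go there and the spring lifts the cartridge to this height and it cannot turn back. Let go at a smaller turn it stays at about 50 mm, unlocked; in the slots it jumps up to 59 mm.
- beaker: Bystander: clear glass beaker, 50 mm wide, 70 high; origin at the centre of its underside.
- petri_dish: Bystander: closed petri dish, 91 mm wide, 16 high; origin at the centre of its underside.
- dye_bottle: Bystander: small bottle with red cap, 38 mm wide, 75 high; origin at the centre of its underside.
- tip_box: Bystander: blue tip box with red rack, 90x126x78 mm; origin at the centre of its underside.
- clip: Bystander: blue plastic clip, 12x76x10 mm; origin at the centre of its underside.
Mind the look-alikes: they are no part of the job. Leave any orange look-alike of the cartridge alone.

How it is judged:
By the outcome, as a careful person would: the job done as asked, in the order asked, and still so for the second after the job is handed in, with the robot touching nothing.
It also fails if it takes over 72 s, if anything falls off the work surface, if the arm or the gripper's body presses on something with over 40 N, if the wrist force passes 120 N, or if a joint passes its speed limit or range.

### The arm

A 6-joint arm with a two-finger parallel gripper is mounted at the origin on a cart in front of the work surface, level with it; the furniture and walls round the work are solid. World frame = base frame: x ahead of the robot, y to its left, z up, the work surface at z = 0. Lengths are in m, angles in rad, forces in N, time in s.
With the tool pointing down it reaches from about 0.325 to 1 m from the base axis. Payload 5.1 kg.
Tool frame: the origin (TCP) lies at the very end of the fingers, on their centre line; the grasp point (between the pads) lies 19 mm behind it; z points along the fingers, y is the line along which they close (so a half turn about z gives the same grasp; the last joint's range is limited). The gripper opens to 85 mm and grips with 20 to 120 N. Pads are 22 mm wide; open, the fingers measure 114 mm over their backs; the gripper's body (76 mm by 85 mm) begins 54 mm behind the grasp point. The pads swing forward as they close: fully open they stand 13 mm farther back than shut.
Start: joints at [1.238, 0.124, 1.65, -0, 1.367, -0.083], TCP at [0.161, 0.63, 0.231] pointing down, gripper open.
Joint ranges: [-2.61, 2.61], [-1.02, 2.33], [0.03, 2.71], [-1.35, 4.49], [0.32, 2.68], [-2.91, 2.91]. Speed limits (rad/s): [2.57, 2.57, 3.14, 3.14, 3.14, 3.14].

### API

Orientations are given as a unit quaternion [w, x, y, z].
In Python, from plant import manip, get_image, camera_model gives the robot as it stands. The module is installed in compiled form; this text tells all that it offers.
- The arm moves only by the shell command python3 -m inch FILE [OPENING], which reads ROWS from the file FILE. ROWS is a JSON list of rows, 1 to 5 of them, each of 6 numbers: dx, dy, dz in normalised numbers (1 is 75 cm), then a rotation vector rx, ry, rz in fractions of the full range, 1 being pi rad; each row is the pose to reach, as a shift and turn from the pose commanded when the command began, along the tool's axes at that moment; what a row does not reach only later rows make up. A row lasts 1/8 s, in which the tool goes at most 0.0625 m and 0.188 rad, less where a joint would pass 70% of its speed; a pose out of reach is approached as far as the arm can. OPENING is the finger opening in m, set as the command begins (- or left out keeps the last). The fingers move at their own pace and stop on an object; the grip force is fixed at half the most. Time passes only in rows, so rows that do not move let the fingers close. It prints the time, the measured TCP pose, the force, the opening and the grip force at its end. A shift or turn number past 1, either way, is cut back to 1. Input that does not fit is refused with a message, and nothing moves.
- manip.observe(): the state, without advancing time (a new reading comes with each control period).
- get_image(name): name is "scene" or "top"; returns the picture (480x640x3 uint8, red, green, blue); there is no depth.
- camera_model(name): a dict with "mtx" (3x3 intrinsics, pixels), "distortion" ([k1, k2, p1, p2, k3] as OpenCV has them; the pictures are not rectified), "world_to_cam" (4x4, takes a point from world to camera coordinates). Camera axes: x right, y up, looking along -z (the intrinsics and any distortion apply to the point x, -y, -z); pixel columns grow to the right and rows downward; lengths in m; the calibration is good to about 2 mm. A picture is of the moment at which its call begins. camera_model takes no time and is no camera call.
- manip.finish_job(): hands the job in; it is judged then, once.
The state is a dict: "t": time; "joint_positions": joint angles; "joint_velocities": joint speeds; "joint_efforts": joint torques, N m; "tcp_pos": TCP position; "ee_rot": TCP orientation; "ft_force": force on the tool from outside, world axes, zero at the start; "ft_torque": the same for the moment, N m; "finger_gap": finger opening in m; "gripper_force": force on a finger pad.
Only numpy, scipy, OpenCV 4.12 (cv2) and the standard library are available. Lean on these libraries where they do the work, as an engineer would, in place of code of your own. Each camera call takes 0.05 s, during which the arm holds its last target. There are 200 camera calls.

## Working session

There is one attempt and no reset: what is moved stays moved. The work goes in short steps, Python scripts to look and compute and a shell command to move; the robot and the scene stay as the last step left them, time stands still between calls to the robot, and variables do not carry over. Pictures are saved under pics/ and viewed, at most 10 in all, crops included, and the job is handed in when it is done.

```bash
mkdir -p pics; python3 - <<'E'
from plant import manip,get_image,camera_model
import cv2,numpy as np
for n in("scene","top"):
    im=get_image(n);cv2.imwrite(f"pics/{n}0.png",im[:,:,::-1])
    m=camera_model(n);print(n,m["mtx"],m["distortion"]);print(np.round(m["world_to_cam"],4))
s=manip.observe();print(s["tcp_pos"],s["ee_rot"],s["finger_gap"],s["t"])
E
```

```text
scene [[624.80774506   0.         318.80601116]
 [  0.         624.80774506 238.76792657]
 [  0.           0.           1.        ]] [0.01129012 0.         0.         0.         0.        ]
[[-0.8308 -0.5565  0.0121  0.4693]
 [ 0.3306 -0.4759  0.815  -0.2118]
 [-0.4478  0.6811  0.5793 -1.5945]
 [ 0.      0.      0.      1.    ]]
top [[563.30197478   0.         328.74899057]
 [  0.         563.30197478 234.55085335]
 [  0.           0.           1.        ]] [0.01295899 0.         0.         0.         0.        ]
[[ 0.0165 -0.9998  0.0118 -0.0087]
 [ 0.9902  0.018   0.1384 -0.5608]
 [-0.1386  0.0094  0.9903 -1.5526]
 [ 0.      0.      0.      1.    ]]
[0.16049946 0.62928938 0.23018342] [-1.88288930e-04  1.24548230e-01  9.92213094e-01 -9.37344188e-04] 0.08521652686196611 0.1
```

View pics/scene0.png

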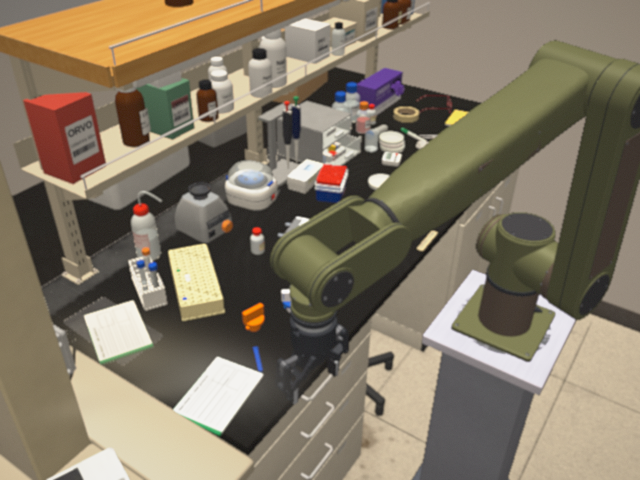

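View pics/top0.png

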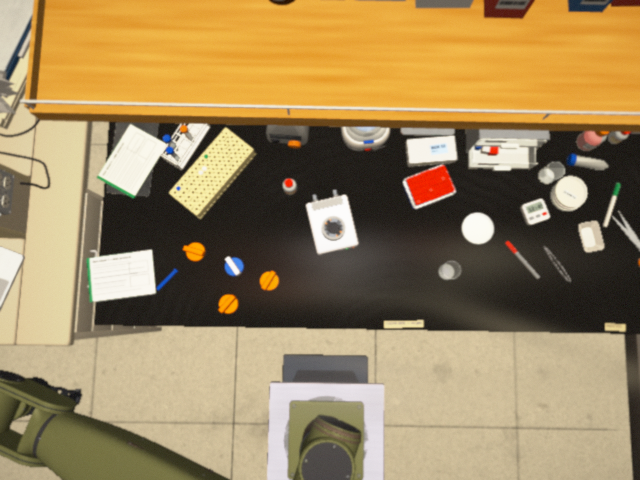

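The top view shows the blue/white cartridge at about (234,266), with orange look-alikes at (195,251), (269,281) and (228,303). The socket head is at about (333,228). In the scene view the arm hides the cartridge and socket. I'll zoom in and measure from the top view.

```bash
cat > h.py <<'E'
from plant import manip,get_image,camera_model
import cv2,numpy as np
def ray(n,uv):
    m=camera_model(n);W=np.array(m["world_to_cam"])
    p=cv2.undistortPoints(np.array([[uv]],float),np.array(m["mtx"]),np.array(m["distortion"]))[0,0]
    R=W[:3,:3];c=-R.T@W[:3,3];d=R.T@np.array([p[0],-p[1],-1]);return c,d/np.linalg.norm(d)
def plane(n,uv,z):
    c,d=ray(n,uv);return c+d*(z-c[2])/d[2]
def cross(uv1,uv2):
    c1,d1=ray("top",uv1);c2,d2=ray("scene",uv2)
    s=np.linalg.lstsq(np.c_[d1,-d2],c2-c1,rcond=None)[0]
    a=c1+s[0]*d1;b=c2+s[1]*d2;return (a+b)/2,np.linalg.norm(a-b)
def proj(n,p):
    m=camera_model(n);q=np.array(m["world_to_cam"])@np.r_[p,1];q=q[:3]*[1,-1,-1]
    return cv2.projectPoints(q[None],np.zeros(3),np.zeros(3),np.array(m["mtx"]),np.array(m["distortion"]))[0].ravel()
def blobs(mask,amin=6):
    k,l,st,c=cv2.connectedComponentsWithStats(mask.astype(np.uint8))
    return [(c[i],st[i,4],(l==i)) for i in range(1,k) if st[i,4]>=amin]
E
python3 - <<'E'
from h import *
im=cv2.imread("pics/top0.png")
a=cv2.resize(im[241:291,205:265],(396,330),interpolation=cv2.INTER_CUBIC)
b=cv2.resize(im[190:260,300:365],(396,426),interpolation=cv2.INTER_CUBIC)
o=np.zeros((430,800,3),np.uint8);o[:330,:396]=a;o[:426,400:796]=b;cv2.imwrite("pics/c1.png",o)
hsv=cv2.cvtColor(im,cv2.COLOR_BGR2HSV)
roi=np.zeros(im.shape[:2],bool);roi[250:284,215:252]=1
bl=(hsv[...,0]>95)&(hsv[...,0]<125)&(hsv[...,1]>100)&(hsv[...,2]>60)&roi
wh=(hsv[...,1]<70)&(hsv[...,2]>150)&roi
for nm,M in(("blue",bl),("white",wh),("both",bl|wh)):
    for c,s,m in blobs(M):
        ys,xs=np.nonzero(m);r=cv2.minAreaRect(np.c_[xs,ys].astype(np.float32));print(nm,c,s,r)
print(plane("top",(234,266),.034),plane("top",(234,266),.064),plane("top",(333,228),.07))
E
```

```text
blue [238.45631068 262.9223301 ] 103 ((238.93917846679688, 262.6148681640625), (17.20465087890625, 7.323601245880127), 54.462318420410156)
blue [228.20731707 269.84146341] 82 ((227.98001098632812, 270.1400146484375), (16.600000381469727, 5.800000190734863), 53.13010025024414)
white [232.112 265.152] 125 ((232.15380859375, 265.2307434082031), (20.523906707763672, 6.10170316696167), 56.3099365234375)
both [233.18709677 265.6516129 ] 310 ((233.45730590820312, 266.3841247558594), (19.546382904052734, 19.43595314025879), 6.340191841125488)
[0.46760616 0.26535141 0.034     ] [0.46518969 0.26061962 0.064     ] [ 0.57505957 -0.01015502  0.07      ]
```

View pics/c1.png

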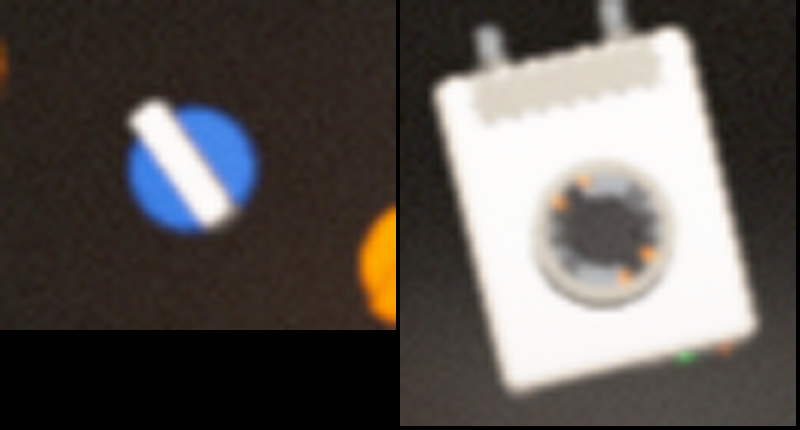

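The crop shows the grip bar running from upper left to lower right, centred at about (233,266). The orange ticks pair up at the upper-left and lower-right of the bore, so the slot line is near the 0.48 rad end of its range. I'll move the arm to the far side to clear the scene camera's view.

Units first: shifts go in shares of 75 cm and turns go in shares of pi rad. So -0.4 m / 0.75 = -0.5333, -0.39 m / 0.75 = -0.52.

```bash
echo '[[-0.5333,-0.52,0,0,0,0],[-0.5333,-0.52,0,0,0,0],[-0.5333,-0.52,0,0,0,0],[-0.5333,-0.52,0,0,0,0],[-0.5333,-0.52,0,0,0,0]]' > m.json && python3 -m inch m.json; echo '[[-0.24,-0.2267,0,0,0,0],[-0.24,-0.2267,0,0,0,0],[-0.24,-0.2267,0,0,0,0],[-0.24,-0.2267,0,0,0,0],[-0.24,-0.3067,0,0,0,0]]' > m.json && python3 -m inch m.json; echo '[[-0.1067,-0.5333,0,0,0,0],[-0.1067,-0.5333,0,0,0,0],[-0.1067,-0.5333,0,0,0,0],[-0.1067,-0.5333,0,0,0,0],[-0.1067,-0.5333,0,0,0,0]]' > m.json && python3 -m inch m.json
python3 - <<'E'
from h import *
for n in("scene","top"): cv2.imwrite(f"pics/{n}1.png",get_image(n)[:,:,::-1])
im=cv2.imread("pics/scene1.png")
for n,p in(("cart",(.467,.264,.034)),("rim",(.575,-.01,.07))): print(n,proj("scene",p))
u,v=proj("scene",(.467,.264,.034)).astype(int);a=cv2.resize(im[v-30:v+30,u-33:u+33],(396,360),interpolation=cv2.INTER_CUBIC)
p,q=proj("scene",(.575,-.01,.07)).astype(int);b=cv2.resize(im[q-30:q+30,p-33:p+33],(396,360),interpolation=cv2.INTER_CUBIC)
print(u-33,v-30,p-33,q-30);cv2.imwrite("pics/c2.png",np.hstack([a,b]))
E
```

```text
t: 0.72
tcp_pos: [0.324, 0.3612, 0.2309]
ee_rot: [-0.0, 0.124, 0.992, -0.0]
ft_force: [0.9, 0.8, -0.0]
finger_gap: 0.0857
gripper_force: 0.0
t: 1.35
tcp_pos: [0.4423, 0.0936, 0.2308]
ee_rot: [-0.001, 0.125, 0.992, -0.0]
ft_force: [0.3, -0.9, -0.1]
finger_gap: 0.0851
gripper_force: 0.0
t: 1.98
tcp_pos: [0.424, -0.2183, 0.2311]
ee_rot: [0.0, 0.125, 0.992, 0.0]
ft_force: [0.2, 0.4, 0.1]
finger_gap: 0.0854
gripper_force: 0.0
cart [293.40061451 299.29112505]
rim [318.10698973 225.00008341]
260 269 285 195
```

View pics/c2.png

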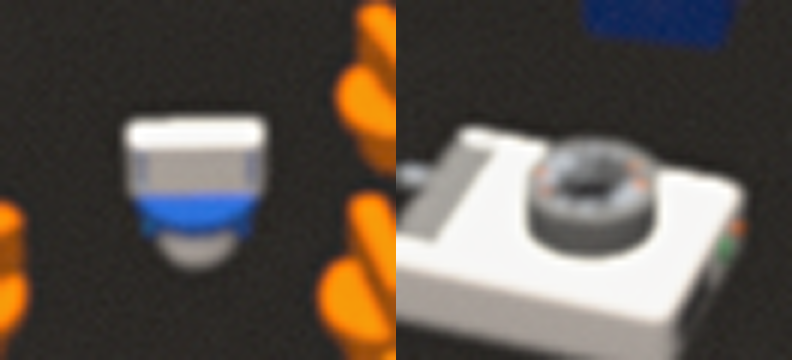

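The scene crop shows the bar's bright top face centred near scene pixel (292,291). The rim is near (317,224) with its orange ticks visible. Next I'll triangulate both with masks.

```bash
python3 - <<'E'
from h import *
I={n:cv2.imread(f"pics/{n}1.png") for n in("top","scene")}
H={n:cv2.cvtColor(I[n],cv2.COLOR_BGR2HSV).astype(int) for n in I}
def win(n,c,r):
    m=np.zeros((480,640),bool);m[c[1]-r:c[1]+r,c[0]-r:c[0]+r]=1;return m
B={}
for n,c in(("top",(234,266)),("scene",(293,292))):
    h=H[n];M=(h[...,1]<50)&(h[...,2]>195)&win(n,c,15)
    c,s,m=max(blobs(M),key=lambda b:b[1]);ys,xs=np.nonzero(m)
    r=cv2.minAreaRect(np.c_[xs,ys].astype(np.float32));B[n]=r[0];print(n,c,s,r)
    if n=="top":
        P=np.array([plane(n,(x,y),.064)[:2] for x,y in zip(xs,ys)]);w,v=np.linalg.eigh(np.cov(P.T));print("bar yaw",np.degrees(np.arctan2(v[1,1],v[0,1]))%180,P.mean(0),P.min(0),P.max(0))
print("bar top",cross(B["top"],B["scene"]))
# blue flange in top, z .034
h=H["top"];M=(((h[...,0]>95)&(h[...,0]<125)&(h[...,1]>100)&(h[...,2]>60))|((h[...,1]<70)&(h[...,2]>150)))&win("top",(234,266),16)
c=np.vstack([np.argwhere(m)[:,::-1] for _,_,m in blobs(M)]);print("flange",cv2.minEnclosingCircle(c.astype(np.float32)))
T={}
for n,c in(("top",(333,228)),("scene",(318,225))):
    h=H[n].astype(float);M=((h[...,0]<22)&(h[...,1]>60)&(h[...,2]>110))&win(n,c,14)
    f=I[n].astype(float);W=np.clip(f[...,2]-f[...,0]-12,0,None)
    L=[]
    for c,s,m in blobs(M,1):
        yx=np.argwhere(m);w=W[m]+1e-3;q=(yx*w[:,None]).sum(0)/w.sum();L.append(q[::-1]);print(n,q[::-1],s,plane(n,q[::-1],.07)[:2])
    T[n]=L
# head outer circle in top: grey vs. white box
for n,c in(("top",(333,228)),("scene",(318,225))):
    h=H[n];np.set_printoptions(linewidth=200)
    print(n);print(h[c[1]-14:c[1]+15,c[0]-14:c[0]+15,2])
E
```

```text
top [232.0754717  265.16981132] 106 ((232.197998046875, 265.21142578125), (19.415796279907227, 5.488853931427002), 55.00797653198242)
bar yaw 36.216733225895155 [0.46740052 0.26600302] [0.44323103 0.24888556] [0.48980972 0.28613334]
scene [292.19047619 291.00952381] 105 ((292.0, 291.0), (4.0, 22.0), 90.0)
bar top (array([0.4681894 , 0.26633849, 0.06260749]), np.float64(0.0018211417867292988))
flange ((232.88766479492188, 265.2841491699219), 10.773528099060059)
top [329.54245203 219.40566216] 4 [ 5.99048227e-01 -1.66675900e-04]
top [325.8190515  222.95476287] 9 [0.58886606 0.01001196]
top [340.06412522 231.2745467 ] 8 [ 0.56623656 -0.02988539]
top [336.50303025 235.10605868] 6 [ 0.55533185 -0.02016725]
scene [324. 222.] 1 [ 0.56954789 -0.03287453]
scene [325.49367105 225.        ] 2 [ 0.55734808 -0.02228498]
top
[[253 253 252 253 252 253 253 253 253 253 253 252 252 252 252 252 253 253 253 253 253 253 253 253 253 253 253 253 253]
 [253 253 253 252 253 253 253 253 252 252 251 251 251 249 248 249 250 251 251 252 252 253 253 252 252 253 253 253 253]
 [253 253 253 253 253 253 252 252 251 2
[... 5932 characters left out ...]
182 117  88  83  83  85  88  88  88  88  88  89  88  87  85  82  80  78  80 116 190 244 249 247 247 247]
 [247 248 249 234 183 132 100  87  86  83  87  86  86  88  86  84  83  81  80  81  93 126 181 237 250 248 247 247 247]
 [247 247 248 249 240 213 168 130 104  93  91  91  89  88  86  87  89  92 102 126 163 210 242 250 248 247 247 247 247]
 [247 247 247 248 249 249 239 216 184 162 148 137 129 126 126 131 147 164 182 213 239 249 250 248 247 247 247 247 247]
 [247 247 247 247 248 249 250 249 247 241 233 224 217 214 214 218 231 242 247 249 250 249 248 247 247 247 246 247 247]
 [247 247 247 247 247 247 247 248 249 249 249 249 249 249 249 249 249 250 249 248 248 247 247 247 247 247 247 247 247]]
```

```bash
cat >> h.py <<'E'
from scipy.spatial.transform import Rotation as Ro
def go(p,barz=None,w=True):
    s=manip.observe();q=np.array(s["ee_rot"]);R=Ro.from_quat(q[[1,2,3,0]]);M=R.as_matrix()
    y=np.degrees(np.arctan2(M[1,1],M[0,1]));d=M.T@(np.array(p)-s["tcp_pos"])
    print("t",round(s["t"],2),"tcp",np.round(s["tcp_pos"],4),"ybar",round(y-90,2),"tilt",np.round(M[:2,2],4),"F",np.round(s["ft_force"],1),"T",np.round(s["ft_torque"],2),"gap",round(s["finger_gap"],4))
    print("delta tool",np.round(d,4),"rz",None if barz is None else round(-np.radians((barz-(y-90)+90)%180-90),3))
E
echo '[[0,0,0,0,0,0],[0,0,0,0,0,0]]' > m.json && python3 -m inch m.json
python3 - <<'E'
from h import *
go((.4685,.2665,.16),35)
print(cross((340.06,231.27),(324,222)),cross((336.5,235.1),(325.5,225)))
print(proj("scene",(.5774,-.01,.07)))
E
```

```text
t: 2.33
tcp_pos: [0.4248, -0.2152, 0.231]
ee_rot: [-0.0, 0.124, 0.992, 0.0]
ft_force: [-0.5, 0.4, -0.5]
finger_gap: 0.0856
gripper_force: 0.0
t 2.33 tcp [ 0.4248 -0.2152  0.231 ] ybar -14.22 tilt [-0.0004  0.0006] F [-0.5  0.4 -0.5] T [-0.02  0.03  0.01] gap 0.0856
delta tool [0.0759 0.4776 0.0713] rz -0.859
(array([ 0.56647399, -0.02944301,  0.07293096]), np.float64(0.0014673385612386724)) (array([ 0.55539688, -0.01994094,  0.07199239]), np.float64(0.0007310671983178156))
[317.42265856 224.73572284]
```

Scaled: 0.478 m / 0.75 = 0.6373, 0.076 m / 0.75 = 0.1013, -0.859 rad / 3.1416 = -0.2734.

```bash
echo '[[0.1013,0.6373,0,0,0,-0.2734],[0.1013,0.6373,0,0,0,-0.2734],[0.1013,0.6373,0,0,0,-0.2734],[0.1013,0.6373,0,0,0,-0.2734],[0.1013,0.6373,0.0533,0,0,-0.2734]]' > m.json && python3 -m inch m.json .085 >/dev/null
python3 -c "
from h import *
go((.4685,.2665,.12),35)"
```

```text
t 2.95 tcp [0.4533 0.0976 0.2221] ybar 35.31 tilt [0.0036 0.0004] F [ 1.4  0.  -0.4] T [ 0.04 -0.01 -0.01] gap 0.0847
delta tool [-0.1098  0.1292  0.1022] rz 0.005
```

Scaled: 0.129 m / 0.75 = 0.172, -0.11 m / 0.75 = -0.1467.

```bash
echo '[[-0.1467,0.172,0.04,0,0,0],[-0.1467,0.172,0.0667,0,0,0],[-0.1467,0.172,0.1067,0,0,0],[-0.1467,0.172,0.1067,0,0,0],[-0.1467,0.172,0.1067,0,0,0]]' > m.json && python3 -m inch m.json >/dev/null
echo '[[0,0,0,0,0,0],[0,0,0,0,0,0]]' > m.json && python3 -m inch m.json > /dev/null
python3 -c "
from h import *
go((.4685,.2665,.038),35)"
```

```text
t 3.83 tcp [0.4707 0.2622 0.1425] ybar 34.83 tilt [0.0027 0.001 ] F [-0.4 -0.2 -0.4] T [-0.03  0.01  0.05] gap 0.085
delta tool [-0.0004  0.0049  0.1045] rz -0.003
```

Scaled: 0.104 m / 0.75 = 0.1387, 0.08 m / 0.75 = 0.1067.

```bash
echo '[[0,0.0067,0.0667,0,0,0],[0,0.0067,0.1067,0,0,0],[0,0.0067,0.1387,0,0,0],[0,0.0067,0.1387,0,0,0],[0,0.0067,0.1387,0,0,0]]' > m.json && python3 -m inch m.json 
echo '[[0,0,0,0,0,0],[0,0,0,0,0,0],[0,0,0,0,0,0],[0,0,0,0,0,0],[0,0,0,0,0,0]]' > m.json && python3 -m inch m.json .0
echo '[[0,0,0,0,0,0],[0,0,0,0,0,0]]' > m.json && python3 -m inch m.json 
python3 -c "
from h import *
go((.4685,.2665,.038),35)"
```

```text
t: 4.45
tcp_pos: [0.4682, 0.2669, 0.0384]
ee_rot: [0.001, -0.3, 0.954, 0.0]
ft_force: [-0.4, -0.9, 0.1]
finger_gap: 0.0852
gripper_force: 0.0
t: 5.08
tcp_pos: [0.4671, 0.2669, 0.037]
ee_rot: [0.0, -0.3, 0.954, -0.0]
ft_force: [-0.1, -0.8, 1.7]
finger_gap: 0.0129
gripper_force: 61.6
t: 5.32
tcp_pos: [0.4671, 0.2669, 0.037]
ee_rot: [0.0, -0.3, 0.954, 0.0]
ft_force: [-1.4, 0.2, 1.8]
finger_gap: 0.0131
gripper_force: 61.7
t 5.33 tcp [0.4671 0.2669 0.037 ] ybar 34.91 tilt [0.0001 0.0001] F [-1.4  0.2  1.8] T [-0.03  0.1   0.02] gap 0.0131
delta tool [-0.001  -0.0011 -0.001 ] rz -0.002
```

Grasped (gap 13 mm). I'll lift it and carry it above the socket.

Scaled: -0.11 m / 0.75 = -0.1467, -0.06 m / 0.75 = -0.08.

```bash
echo '[[0,0,-0.08,0,0,0],[0,0,-0.1467,0,0,0],[0,0,-0.1467,0,0,0],[0,0,-0.1467,0,0,0]]' > m.json && python3 -m inch m.json 
python3 -c "
from h import *
go((.5774,-.0105,.140),42.1)"
```

```text
t: 5.82
tcp_pos: [0.4663, 0.2665, 0.1457]
ee_rot: [-0.001, -0.3, 0.954, -0.0]
ft_force: [0.4, -0.1, -1.3]
finger_gap: 0.0131
gripper_force: 61.3
t 5.83 tcp [0.4663 0.2665 0.1457] ybar 34.9 tilt [-0.0015 -0.0007] F [ 0.4 -0.1 -1.3] T [-0.02  0.   -0.  ] gap 0.0131
delta tool [ 0.0673 -0.2908  0.0057] rz -0.126
```

Scaled: -0.291 m / 0.75 = -0.388, 0.067 m / 0.75 = 0.0893, -0.126 rad / 3.1416 = -0.0401.

```bash
echo '[[0.0893,-0.388,0,0,0,-0.0401],[0.0893,-0.388,0,0,0,-0.0401],[0.0893,-0.388,0,0,0,-0.0401],[0.0893,-0.388,0,0,0,-0.0401],[0.0893,-0.388,0,0,0,-0.0401]]' > m.json && python3 -m inch m.json  >/dev/null
echo '[[0,0,0,0,0,0]]' > m.json && python3 -m inch m.json
python3 -c "
from h import *
go((.5774,-.0105,.140),42.1)"
```

```text
t: 6.58
tcp_pos: [0.5778, -0.013, 0.1438]
ee_rot: [-0.002, -0.357, 0.934, 0.001]
ft_force: [0.5, 0.1, -1.7]
finger_gap: 0.0132
gripper_force: 61.1
t 6.58 tcp [ 0.5778 -0.013   0.1438] ybar 41.86 tilt [-0.0046  0.0002] F [ 0.5  0.1 -1.7] T [ 0.03 -0.04  0.  ] gap 0.0132
delta tool [-0.0014  0.0021  0.0038] rz -0.004
```

```bash
echo '[[0,0,0,0,0,0],[0,0,0,0,0,0]]' > m.json && python3 -m inch m.json >/dev/null
python3 - <<'E'
from h import *
go((.5774,-.0105,.140),42.1)
im=get_image("scene")[:,:,::-1];t=manip.observe()["tcp_pos"];f=np.array([t[0],t[1],t[2]-.037])
for z in(0,.025,.034,.064): print(z,proj("scene",f+[0,0,z]))
u,v=proj("scene",f+[0,0,.02]).astype(int);print(u-33,v-40)
cv2.imwrite("pics/c3.png",cv2.resize(im[v-40:v+35,u-33:u+33],(528,600),interpolation=cv2.INTER_CUBIC))
h=cv2.cvtColor(np.ascontiguousarray(im),cv2.COLOR_BGR2HSV)
M=(h[...,0]>95)&(h[...,0]<125)&(h[...,1]>100)&(h[...,2]>60);M[:v-30]=0;M[v+20:]=0;M[:,:u-25]=0;M[:,u+25:]=0
for c,s,m in blobs(M):
    ys,xs=np.nonzero(m);print(c,s,xs.min(),xs.max(),ys.min(),ys.max())
E
```

```text
t 6.83 tcp [ 0.5775 -0.0089  0.1456] ybar 42.21 tilt [-0.0021  0.0005] F [-0.1  0.6 -1.6] T [-0.03 -0.01 -0.06] gap 0.0129
delta tool [ 0.0012 -0.0011  0.0056] rz 0.002
0 [317.2374849  213.64022645]
0.025 [317.3306079 206.2900655]
0.034 [317.36450334 203.61459657]
0.064 [317.47893788 194.58147864]
284 167
[334.22608696 197.34782609] 115 328 341 192 202
[317.26262626 207.61616162] 99 308 326 205 212
```

View pics/c3.png

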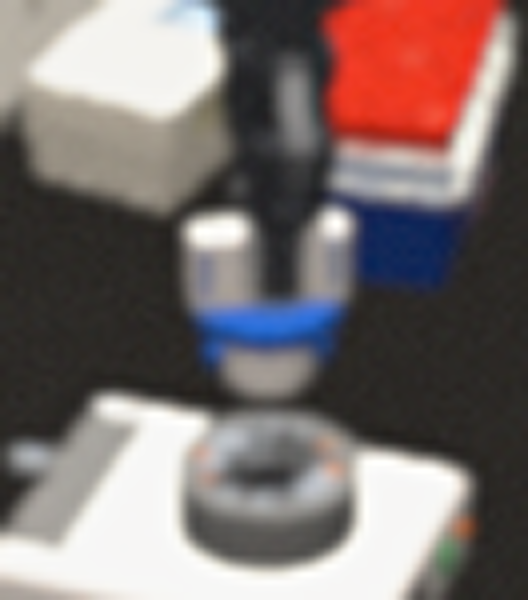

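The cartridge hangs centred in the fingers: flange centre at column 317, predicted 317.3. It sits right above the socket head, whose ticks are visible at about (309,224) and (325,225). Descending.

Scaled: 0.036 m / 0.75 = 0.048, 0.02 m / 0.75 = 0.0267.

```bash
echo '[[0.0013,-0.0013,0.0267,0,0,0],[0.0013,-0.0013,0.048,0,0,0],[0.0013,-0.0013,0.048,0,0,0],[0.0013,-0.0013,0.048,0,0,0],[0.0013,-0.0013,0.048,0,0,0]]' > m.json && python3 -m inch m.json 
python3 -c "
from h import *
go((.5774,-.0105,.099),42.1)"
echo '[[0,0,0.004,0,0,0],[0,0,0.008,0,0,0],[0,0,0.008,0,0,0]]' > m.json && python3 -m inch m.json 
python3 -c "
from h import *
go((.5774,-.0105,.099),42.1)"
```

```text
t: 7.5
tcp_pos: [0.579, -0.0117, 0.1115]
ee_rot: [0.001, -0.359, 0.933, -0.0]
ft_force: [-0.6, -0.2, -1.0]
finger_gap: 0.0128
gripper_force: 61.3
t 7.5 tcp [ 0.579  -0.0117  0.1115] ybar 42.12 tilt [ 0.0013 -0.0002] F [-0.6 -0.2 -1. ] T [ 0.01  0.01 -0.01] gap 0.0128
delta tool [0.0004 0.002  0.0125] rz 0.0
t: 7.88
tcp_pos: [0.5782, -0.0116, 0.1044]
ee_rot: [-0.0, -0.359, 0.933, 0.0]
ft_force: [-0.3, -0.7, 0.1]
finger_gap: 0.0126
gripper_force: 61.3
t 7.88 tcp [ 0.5782 -0.0116  0.1044] ybar 42.12 tilt [-0.0007  0.0001] F [-0.3 -0.7  0.1] T [ 0.02  0.01 -0.03] gap 0.0126
delta tool [-0.0002  0.0013  0.0054] rz 0.0
```

Scaled: 0.004 m / 0.75 = 0.0053, 0.001 m / 0.75 = 0.0013.

```bash
for i in 1 ; do echo '[[0,0.0013,0.004,0,0,0],[0,0.0013,0.0053,0,0,0],[0,0.0013,0.0053,0,0,0]]' > m.json && python3 -m inch m.json | grep -E 'tcp|ft' ; done
echo '[[0,0,0.0027,0,0,0],[0,0,0.0027,0,0,0],[0,0,0.0027,0,0,0]]' > m.json && python3 -m inch m.json| grep -E 'tcp|ft'
python3 -c "
from h import *
go((.5774,-.0105,.096),42.1)"
```

```text
tcp_pos: [0.5777, -0.0108, 0.1006]
ft_force: [-0.4, 0.7, -2.0]
tcp_pos: [0.5778, -0.0109, 0.0988]
ft_force: [-1.4, 0.7, -1.8]
t 8.62 tcp [ 0.5778 -0.0109  0.0988] ybar 42.12 tilt [-0. -0.] F [-1.4  0.7 -1.8] T [0.01 0.02 0.01] gap 0.0133
delta tool [0.0001 0.0005 0.0028] rz 0.0
```

Scaled: 0.002 m / 0.75 = 0.0027, 0.001 m / 0.75 = 0.0013.

```bash
echo '[[0,0,0.0013,0,0,0],[0,0,0.0027,0,0,0],[0,0,0.0027,0,0,0]]' > m.json && python3 -m inch m.json| grep -E 'tcp|ft';echo '[[0,0,0.0013,0,0,0],[0,0,0.0027,0,0,0],[0,0,0.0027,0,0,0]]' > m.json && python3 -m inch m.json| grep -E 'tcp|ft'
python3 -c "
from h import *
go((.5774,-.0105,.085),42.1)"
```

```text
tcp_pos: [0.5777, -0.0108, 0.0966]
ft_force: [-0.1, 0.5, -0.5]
tcp_pos: [0.5779, -0.0109, 0.0951]
ft_force: [-0.6, 0.7, 1.6]
t 9.38 tcp [ 0.5779 -0.0109  0.0951] ybar 42.12 tilt [ 0.0002 -0.0001] F [-0.6  0.7  1.6] T [ 0.11  0.18 -0.05] gap 0.0127
delta tool [0.0001 0.0007 0.0101] rz 0.0
```

It dropped below the rim with about 3 N of spring force, so the lugs are in the slots. Pushing down in steps.

Scaled: 0.003 m / 0.75 = 0.004, 0.001 m / 0.75 = 0.0013.

```bash
for k in 1; do echo '[[0,0,0.0013,0,0,0],[0,0,0.004,0,0,0],[0,0,0.004,0,0,0]]' > m.json && python3 -m inch m.json| grep -E 'tcp|ft';echo '[[0,0,0.0013,0,0,0],[0,0,0.004,0,0,0],[0,0,0.004,0,0,0]]' > m.json && python3 -m inch m.json| grep -E 'tcp|ft'; done
python3 -c "
from h import *
go((.5774,-.0105,.0855),42.1)"
```

```text
tcp_pos: [0.578, -0.0109, 0.0921]
ft_force: [-0.7, -0.0, 3.4]
tcp_pos: [0.578, -0.0109, 0.0891]
ft_force: [-2.2, -0.2, 5.5]
t 10.12 tcp [ 0.578  -0.0109  0.0891] ybar 42.12 tilt [ 0.0004 -0.    ] F [-2.2 -0.2  5.5] T [ 0.06  0.41 -0.04] gap 0.0128
delta tool [0.0002 0.0007 0.0036] rz 0.0
```

Scaled: 0.002 m / 0.75 = 0.0027, 0.001 m / 0.75 = 0.0013.

```bash
echo '[[0,0,0.0013,0,0,0],[0,0,0.0027,0,0,0],[0,0,0.0027,0,0,0]]' > m.json && python3 -m inch m.json| grep -E 'tcp|ft';echo '[[0,0,0.0013,0,0,0],[0,0,0.002,0,0,0],[0,0,0.002,0,0,0]]' > m.json && python3 -m inch m.json| grep -E 'tcp|ft'
python3 -c "
from h import *
go((.5774,-.0105,.0855),42.1)"
```

```text
tcp_pos: [0.5781, -0.0109, 0.0874]
ft_force: [-3.0, -0.5, 6.5]
tcp_pos: [0.5781, -0.0109, 0.0861]
ft_force: [-3.0, 0.3, 7.8]
t 10.88 tcp [ 0.5781 -0.0109  0.0861] ybar 42.13 tilt [ 0.0004 -0.    ] F [-3.   0.3  7.8] T [ 0.11  0.63 -0.01] gap 0.0126
delta tool [0.0003 0.0007 0.0006] rz 0.0
```

Scaled: 0.0012 m / 0.75 = 0.0016, 0.0007 m / 0.75 = 0.0009.

```bash
echo '[[0.0004,0.0009,0.0008,0,0,0],[0.0004,0.0009,0.0016,0,0,0],[0.0004,0.0009,0.0016,0,0,0]]' > m.json && python3 -m inch m.json| grep -E 'tcp|ft'
python3 -c "
from h import *
go((.5774,-.0105,.0855),42.1)"
```

```text
tcp_pos: [0.578, -0.0108, 0.0853]
ft_force: [-1.7, -1.1, 8.7]
t 11.25 tcp [ 0.578  -0.0108  0.0853] ybar 42.13 tilt [ 0.0019 -0.0006] F [-1.7 -1.1  8.7] T [0.01 0.45 0.01] gap 0.0128
delta tool [ 0.0002  0.0006 -0.0002] rz 0.001
```

Scaled: 0.0006 m / 0.75 = 0.0008.

```bash
echo '[[0,0,0.0008,0,0,0],[0,0,0.0008,0,0,0]]' > m.json && python3 -m inch m.json| grep -E 'tcp|ft'
echo '[[0,0,0,0,0,0.0318],[0,0,0,0,0,0.0637],[0,0,0,0,0,0.0637]]' > m.json && python3 -m inch m.json| grep -E 'tcp|ft'
python3 -c "
from h import *
go((.5774,-.0105,.085),-20)"
```

```text
tcp_pos: [0.578, -0.0108, 0.0849]
ft_force: [-2.0, -0.9, 9.7]
tcp_pos: [0.5785, -0.0107, 0.0851]
ft_force: [-1.5, 0.3, 7.7]
t 11.88 tcp [ 0.5785 -0.0107  0.0851] ybar 30.63 tilt [ 0.0033 -0.0004] F [-1.5  0.3  7.7] T [ 0.01  0.22 -0.02] gap 0.0132
delta tool [0.0008 0.0007 0.0001] rz 0.884
```

Scaled: 0.35 rad / 3.1416 = 0.1114.

```bash
echo '[[0,0,0,0,0,0.0382],[0,0,0,0,0,0.0764],[0,0,0,0,0,0.1114],[0,0,0,0,0,0.1114]]' > m.json && python3 -m inch m.json| grep -E 'tcp|ft'
python3 -c "
from h import *
go((.5774,-.0105,.085),-20)"
echo '[[0,0,0,0,0,0.0382],[0,0,0,0,0,0.0764],[0,0,0,0,0,0.1114],[0,0,0,0,0,0.1114]]' > m.json && python3 -m inch m.json| grep -E 'tcp|ft'
python3 -c "
from h import *
go((.5774,-.0105,.085),-20)"
```

```text
tcp_pos: [0.5788, -0.0107, 0.0853]
ft_force: [-0.8, 0.5, 7.9]
t 12.38 tcp [ 0.5788 -0.0107  0.0853] ybar 10.57 tilt [ 0.0041 -0.0003] F [-0.8  0.5  7.9] T [ 0.04  0.12 -0.03] gap 0.013
delta tool [0.0014 0.0004 0.0003] rz 0.534
tcp_pos: [0.5788, -0.0105, 0.0853]
ft_force: [-1.3, 1.1, 8.2]
t 12.88 tcp [ 0.5788 -0.0105  0.0853] ybar -9.49 tilt [ 0.0042 -0.    ] F [-1.3  1.1  8.2] T [ 0.16  0.13 -0.05] gap 0.013
delta tool [ 0.0014 -0.0002  0.0003] rz 0.183
```

Scaled: 0.15 rad / 3.1416 = 0.0477.

```bash
echo '[[0,0,0,0,0,0.0255],[0,0,0,0,0,0.0477],[0,0,0,0,0,0.0477]]' > m.json && python3 -m inch m.json| grep -E 'ft'
python3 -c "
from h import *
go((.5774,-.0105,.085),-20)"
echo '[[0,0,0,0,0,0.0064],[0,0,0,0,0,0.0095],[0,0,0,0,0,0.0095]]' > m.json && python3 -m inch m.json| grep -E 'ft'
python3 -c "
from h import *
go((.5774,-.0105,.085),-20)"
```

```text
ft_force: [-1.4, 0.8, 8.0]
t 13.25 tcp [ 0.5788 -0.0103  0.0853] ybar -18.07 tilt [0.0041 0.0003] F [-1.4  0.8  8. ] T [ 0.28  0.09 -0.05] gap 0.0132
delta tool [ 0.0013 -0.0006  0.0003] rz 0.034
ft_force: [-0.5, 1.3, 8.5]
t 13.62 tcp [ 0.5788 -0.0103  0.0853] ybar -19.76 tilt [0.0042 0.0004] F [-0.5  1.3  8.5] T [ 0.29  0.11 -0.02] gap 0.0131
delta tool [ 0.0013 -0.0007  0.0003] rz 0.004
```

Scaled: 0.025 rad / 3.1416 = 0.008.

```bash
for k in 1; do echo '[[0,0,0,0,0,0.0064],[0,0,0,0,0,0.008],[0,0,0,0,0,0.008]]' > m.json && python3 -m inch m.json | grep -c ft
python3 -c "
from h import *
go((.5774,-.0105,.085),-20)"
echo '[[0,0,0,0,0,0.0064],[0,0,0,0,0,0.008],[0,0,0,0,0,0.008]]' > m.json && python3 -m inch m.json | grep -c ft
python3 -c "
from h import *
go((.5774,-.0105,.085),-20)";done
```

```text
1
t 14.0 tcp [ 0.579  -0.0101  0.0853] ybar -21.17 tilt [0.0046 0.0007] F [0.6 2.2 7.4] T [0.44 0.   0.16] gap 0.0129
delta tool [ 0.0013 -0.001   0.0003] rz -0.02
1
t 14.38 tcp [ 0.579  -0.01    0.0853] ybar -22.5 tilt [0.0048 0.0004] F [0.6 3.1 7.9] T [ 0.51 -0.06  0.61] gap 0.0127
delta tool [ 0.0013 -0.0011  0.0003] rz -0.044
```

Torque climbed to 0.6 N m at about 63.5° of turn, which is the stop. I'll ease off a little, then let the spring lift it.

Scaled: -0.025 rad / 3.1416 = -0.008.

```bash
echo '[[0,0,0,0,0,-0.008],[0,0,0,0,0,-0.008]]' > m.json && python3 -m inch m.json | grep -c ft
python3 -c "
from h import *
go((.5774,-.0105,.0895),-20)"
echo '[[0,0,-0.0013,0,0,0],[0,0,-0.0027,0,0,0],[0,0,-0.004,0,0,0],[0,0,-0.0053,0,0,0],[0,0,-0.0053,0,0,0]]' > m.json && python3 -m inch m.json | grep -c ft
python3 -c "
from h import *
go((.5774,-.0105,.0895),-20)"
```

```text
1
t 14.62 tcp [ 0.579  -0.01    0.0853] ybar -21.17 tilt [0.0047 0.0008] F [0.8 2.3 7.4] T [0.44 0.02 0.23] gap 0.0129
delta tool [ 0.0013 -0.001  -0.0042] rz -0.02
1
t 15.25 tcp [ 0.5788 -0.0101  0.0883] ybar -21.19 tilt [0.0044 0.0009] F [4.6 3.5 3.3] T [ 0.74 -0.86  0.13] gap 0.0131
delta tool [ 0.0011 -0.0009 -0.0012] rz -0.021
```

Scaled: -0.001 m / 0.75 = -0.0013, -0.0005 m / 0.75 = -0.0007.

```bash
echo '[[0,0,-0.0007,0,0,0],[0,0,-0.0013,0,0,0],[0,0,-0.0013,0,0,0]]' > m.json && python3 -m inch m.json | grep -c ft
python3 -c "
from h import *
go((.5774,-.0105,.0895),-20)"
echo '[[0.0008,-0.0007,0,0,0,0],[0.0008,-0.0007,0,0,0,0]]' > m.json && python3 -m inch m.json | grep -c ft
python3 -c "
from h import *
go((.5774,-.0105,.0895),-20)"
```

```text
1
t 15.62 tcp [ 0.5787 -0.0101  0.0891] ybar -21.19 tilt [0.0044 0.0009] F [5.4 3.9 1.8] T [ 0.67 -1.02  0.17] gap 0.0129
delta tool [ 0.0011 -0.0009 -0.0004] rz -0.021
1
t 15.88 tcp [ 0.5786 -0.0101  0.0893] ybar -21.2 tilt [0.006  0.0014] F [6.7 4.7 2.2] T [ 0.81 -1.31  0.21] gap 0.013
delta tool [ 0.0009 -0.0008 -0.0002] rz -0.021
```

Scaled: -0.002 m / 0.75 = -0.0027, 0.0015 m / 0.75 = 0.002.

```bash
echo '[[-0.0027,0.002,0,0,0,0],[-0.0027,0.002,0,0,0,0],[-0.0027,0.002,0,0,0,0]]' > m.json && python3 -m inch m.json | grep -c ft
python3 -c "
from h import *
go((.5774,-.0105,.0895),-20)"
```

```text
1
t 16.25 tcp [ 0.5791 -0.01    0.0891] ybar -21.18 tilt [0.0004 0.0002] F [0.1 2.1 6.5] T [ 0.52 -0.11  0.14] gap 0.0128
delta tool [ 0.0014 -0.0011 -0.0004] rz -0.021
```

Scaled: -0.0007 m / 0.75 = -0.0009.

```bash
echo '[[0,0,-0.0009,0,0,0],[0,0,-0.0009,0,0,0]]' > m.json && python3 -m inch m.json | grep -E 'tcp|ft'
echo '[[0,0,0,0,0,0],[0,0,0,0,0,0],[0,0,0,0,0,0],[0,0,0,0,0,0]]' > m.json && python3 -m inch m.json .06
echo '[[0,0,-0.0267,0,0,0],[0,0,-0.08,0,0,0],[0,0,-0.16,0,0,0],[0,0,-0.2,0,0,0],[0,0,-0.2,0,0,0]]' > m.json && python3 -m inch m.json | grep -E 'tcp|ft'
python3 -c "
from h import *
go((.50,-.25,.24))"
```

```text
tcp_pos: [0.579, -0.01, 0.0892]
ft_force: [2.7, 1.8, 3.8]
t: 17.0
tcp_pos: [0.5784, -0.0102, 0.0888]
ee_rot: [-0.0, 0.184, 0.983, -0.0]
ft_force: [0.6, -1.3, -0.5]
finger_gap: 0.0603
gripper_force: 0.0
tcp_pos: [0.5809, -0.0103, 0.245]
ft_force: [0.5, -0.3, -0.3]
t 17.62 tcp [ 0.5809 -0.0103  0.245 ] ybar -21.18 tilt [ 0.0091 -0.0011] F [ 0.5 -0.3 -0.3] T [-0.02  0.09 -0.06] gap 0.0599
delta tool [-0.0111 -0.2527  0.0045] rz None
```

Released and clear. I'll move aside and check.

Scaled: -0.25 m / 0.75 = -0.3333, -0.01 m / 0.75 = -0.0133.

```bash
echo '[[-0.0133,-0.3333,0,0,0,0],[-0.0133,-0.3333,0,0,0,0],[-0.0133,-0.3333,0,0,0,0],[-0.0133,-0.3333,0,0,0,0],[-0.0133,-0.3333,0,0,0,0]]' > m.json && python3 -m inch m.json | grep -c ft
python3 - <<'E'
from h import *
I={n:np.ascontiguousarray(get_image(n)[:,:,::-1]) for n in("top","scene")};B={}
o=[]
for n in I:
    u,v=proj(n,(.578,-.0105,.1165)).astype(int)
    h=cv2.cvtColor(I[n],cv2.COLOR_BGR2HSV);r=13
    M=np.zeros((480,640),bool);w=h[v-r:v+r,u-r:u+r];M[v-r:v+r,u-r:u+r]=(w[...,1]<50)&(w[...,2]>195)
    for c,s,m in blobs(M,15):
        ys,xs=np.nonzero(m);print(n,c,s,cv2.minAreaRect(np.c_[xs,ys].astype(np.float32)))
    o.append(cv2.resize(I[n][v-30:v+35,u-33:u+33],(396,390),interpolation=cv2.INTER_CUBIC))
    print(n,u-33,v-30,proj(n,(.578,-.0105,.1165)))
cv2.imwrite("pics/c4.png",np.hstack(o));cv2.imwrite("pics/top9.png",I["top"])
d=cv2.absdiff(I["top"],cv2.imread("pics/top1.png")).max(2)
for c,s,m in blobs(d>50,12):print("diff",c,s)
E
```

```text
1
top [332.2826087  221.66304348] 460 ((332.5, 223.5), (25.0, 25.0), 90.0)
top 300 194 [333.4771837  224.33510177]
scene [316.9047619  211.42857143] 63 ((316.760009765625, 211.32000732421875), (14.40000057220459, 4.400000095367432), 36.869895935058594)
scene [305.73076923 220.53846154] 26 ((306.0, 220.5), (5.0, 4.0), 90.0)
scene 284 181 [317.52128829 211.17095907]
diff [455.921875   234.49084052] 1856
diff [333.40384615 226.03461538] 260
diff [417.29310345 237.75862069] 58
diff [427.32323232 258.08080808] 99
diff [233.2439759  265.71385542] 332
diff [441.87458746 268.05940594] 303
diff [403.61904762 271.28571429] 21
diff [458.26446281 277.23966942] 121
diff [458.71394231 305.625     ] 416
diff [424.41690141 303.03380282] 710
diff [401.42352941 320.87058824] 85
diff [377.94630872 330.34899329] 149
diff [421.23287671 334.45205479] 73
diff [363.73039216 341.7254902 ] 204
diff [436.28323699 340.15028902] 173
diff [422.34210526 360.78947368] 38
diff [411.40740741 384.92592593] 27
diff [331.43939394 390.01515152] 66
diff [284.84285714 395.32857143] 70
diff [237.36363636 445.68181818] 22
diff [376.6  450.46] 50
diff [222.90909091 467.75      ] 44
diff [271.4251497  467.71257485] 167
diff [279.61111111 472.55555556] 36
```

View pics/c4.png

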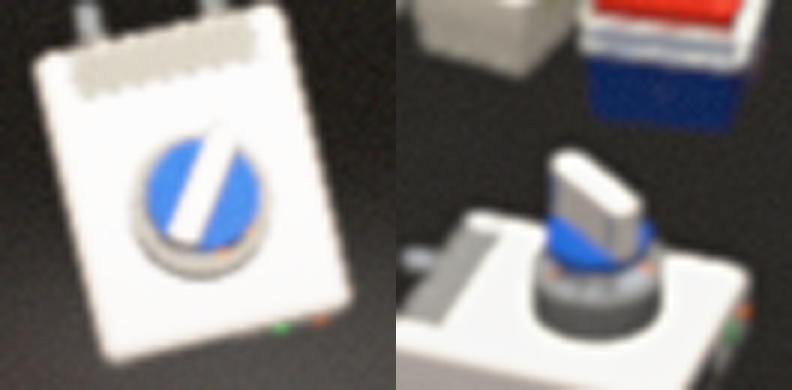

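Both views show the cartridge upright in the socket. The bar is at −21° (63° past the slots) and its top is at scene (317,211), where the locked height predicts (317.5,211.2). The other differences are all the arm and its shadow. Handing in.

```bash
echo '[[0,0,0,0,0,0],[0,0,0,0,0,0],[0,0,0,0,0,0]]' > m.json && python3 -m inch m.json | grep -E 't:|tcp'; python3 -c "
from plant import manip
print(manip.finish_job())"
```

```text
t: 18.73
tcp_pos: [0.4981, -0.2459, 0.2392]
ee_rot: [-0.0, 0.183, 0.983, -0.0]
the job is handed in; nothing more can be done
None
```

The cartridge was pushed fully in, turned about 63° to the stop (peak about 0.6 N m, roughly 30 N), lifted to about 52 mm in its locked seat, and released; the job was handed in at about 19 s with no disturbance of other items seen.

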